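# Slide the key card out of its tray and push it home in the order terminal

## Robot

A 7-joint arm with a two-finger parallel gripper is mounted at the origin on the work surface; the furniture and walls round the work are solid. World frame = base frame: x ahead of the robot, y to its left, z up, the work surface at z = 0. Lengths are in m, angles in rad, forces in N, time in s.
With the tool pointing down it reaches from about 0.425 to 0.825 m from the base axis. Payload 3.6 kg.
Tool frame: the origin (TCP) lies at the very end of the fingers, on their centre line; the grasp point (between the pads) lies 19 mm behind it; z points along the fingers, y is the line along which they close (so a half turn about z gives the same grasp; the last joint's range is limited). The gripper opens to 85 mm and grips with 20 to 120 N. Pads are 22 mm wide; open, the fingers measure 114 mm over their backs; the gripper's body (76 mm by 85 mm) begins 54 mm behind the grasp point. The pads swing forward as they close: fully open they stand 13 mm farther back than shut.
Start: joints at [1.163, 0.615, -0.013, 1.423, 0.008, 1.103, -0.04], TCP at [0.242, -0.603, 0.231] pointing down, gripper open.
Joint ranges: [-3.12, 3.12], [-0.3, 2.06], [-1.34, 1.32], [0.26, 2.42], [-1.36, 4.5], [0.01, 1.98], [-2.84, 2.84]. Speed limits (rad/s): [2.79, 2.79, 3.14, 3.14, 3.14, 3.14, 3.14].

## Interface

Orientations are given as a rotation vector (axis times angle).
In Python, from bench import robot gives the robot as it stands.
- The arm moves only by the tool apply_moves, never from a script. Its argument "commands" is one flat list of numbers, 5 for each row, row after row: the opening, from 0 (shut) to 1 (fully open), then the shift along the tool's x, y, z in cm, then the turn about the tool's z in degrees. A call has 1 to 12 rows; each row shifts and turns the commanded pose from where the row before left it, along the tool's axes as they then stand; what a row does not reach is not made up. A row lasts 1/12 s, in which the tool goes at most 41.7 mm and 7.16 degrees, less where a joint would pass 70% of its speed; a pose out of reach is approached as far as the arm can. A call is refused whole if a number of a shift passes 4.17 or a number of a turn 7.16, either way. A call with a gripper value outside its range is refused whole. The fingers move at their own pace and stop on an object; "force" is the grip in N (left out, the last holds). Time passes only in rows, so rows that do not move let the fingers close. It gives the time, the measured TCP pose, the force, the opening and the grip force at its end, in the units of the state.
- robot.observe(): the state, without advancing time (a new reading comes with each control period).
- robot.grab_frame(name): name is "scene" or "top"; returns a dict with "image" (420x560x3 uint8, red, green, blue), "camera_matrix" (3x3 intrinsics, pixels), "R" (3x3) and "t" (3): a world point X has camera coordinates R X + t. Camera axes: x right, y down, z forward; pixel columns grow to the right and rows downward; lengths in m; the calibration is good to about 2 mm. A picture is of the moment at which its call begins. There is no depth.
- robot.close_job(): hands the job in; it is judged then, once.
The state is a dict: "clock": time; "qpos": joint angles; "qd": joint speeds; "tau": joint torques, N m; "tool_pos": TCP position; "ee_rot": TCP orientation; "contact_force": force on the tool from outside, world axes, zero at the start; "wrist_torque": the same for the moment, N m; "finger_gap": finger opening in m; "finger_force": force on a finger pad.
Only numpy, scipy, OpenCV 4.12 (cv2) and the standard library are available. Lean on these libraries where they do the work, as an engineer would, in place of code of your own. Each camera call takes 0.05 s, during which the arm holds its last target. There are 200 camera calls.

## Task

The waiter's key card lies in its low wooden tray, too snug between the walls to be gripped: press on it lightly with a fingertip, slide it until it juts well out over the open front while still lying flat, then pinch it there by its long edges and lift it clear. Push it gently into the slot of the order terminal, against the stiff contact inside, until it is fully home, and let go. Never press or push hard, do not drop the card, and leave the tumbler, the matchbox and the tealight alone.

Things in the scene. Friction and masses are not known exactly. Their poses are not given: they have to be found in the camera images.
- key_card: stiff white key card, 110 x 54 x 4 mm (x, y, z), about 30 g, slippery on tray and terminal; a fingertip pressed on it with 4 to 10 N drags it along, over 25 N harms it. Origin mid-underside, x along its length to the end with the brass contact, which lies at the tray's closed back and goes first into the slot; z up. Starts flat on the deck, front end 4 to 8 mm behind the open front edge.
- card_tray: light-wood tray, fixed, 130 x 90 mm. Origin 36 mm below the middle of its deck; x from the open front (facing the robot) to the closed back, z up. Grey deck 118 mm long (x -59 to +59), 58 mm wide, 28 to 36 mm above the worktop (the tray stands higher or lower each time); walls left, right (16 mm thick) and behind (12 mm) rise 7.5 mm above the deck. Nothing stands in front of the open front.
- tray_lip (a point): middle of the tray's open front edge, at deck height (28 to 36 mm above the worktop, differs each time); axes of the tray. The card tips off by itself once its centre passes this edge.
- terminal: black order terminal, fixed, 120 mm deep (x), 104 mm wide (y), 62 mm high (z), grey keys and a dark screen on top. Origin on the worktop under the middle of the slot's mouth (front face, towards the robot); x points into the slot, z up.
- slot_mouth (a point): middle of the slot's mouth at floor height (30 mm); axes of the terminal, x into the slot. Slot level, 59 mm wide, 8 mm high (30 to 38 mm above the worktop); sides and ceiling flare some 8 mm in the first 15 mm. A grey tongue 26 mm wide juts 44 mm out before the mouth, level with the floor for 22 mm, then sloping down: it carries the card when let go; fingers pass beside it.
- carriage (a joint): the stiff contact carriage inside the slot: 0 at its outer place, 0.010 m when pushed home against its stop. The card's leading end meets it 42 mm inside the mouth; it needs about 4 N to move and stays where it is left. Home: 52 mm of the card inside, its centre about 3 mm in front of the mouth.
- tumbler: clear tumbler, 84 mm wide, 85 mm high, bystander; origin at the centre of its underside
- matches: matchbox lying flat, 36 x 57 mm, 15 mm high, bystander; origin at the centre of its underside
- tealight: tealight, 38 mm wide, 17 mm high, bystander; origin at the centre of its underside
There are look-alikes about, which are no part of the job. What is meant by the key_card is not blue, pink or turquoise, and is the larger of those in its own colour.

How it is judged:
By the outcome, as a careful person would: the job done as asked, in the order asked, and still so for the second after the job is handed in, with the robot touching nothing.
It also fails if it takes over 51 s, if anything falls off the work surface, if the arm or the gripper's body presses on something with over 40 N, if the wrist force passes 120 N, or if a joint passes its speed limit or range.

## Working session

There is one attempt and no reset: what is moved stays moved. The work goes in short steps, Python scripts to look and compute and a tool call to move; the robot and the scene stay as the last step left them, time stands still between calls to the robot, and variables do not carry over. Pictures are saved under pics/ and viewed, at most 11 in all, crops included, and the job is handed in when it is done.

Besides the shell and the picture viewer there is one more tool, called after ">>>" by a JSON object that holds its "fn" and its "kwargs", one argument or row to a line. apply_moves: Moves the arm, as the interface text tells. Its arguments: {"type":"object","properties":{"commands":{"type":"array"},"force":{"type":"number"}},"required":["commands"]}

```bash
ls; mkdir -p pics; cat > h.py <<'E'
import numpy as np, cv2
from bench import robot
from scipy.spatial.transform import Rotation as Ro
def grab(n):
    f=robot.grab_frame(n); return f
def ray(f,u,v,z):
    d=np.array(f["R"]).T@np.linalg.inv(f["camera_matrix"])@np.array([u,v,1.]); c=-np.array(f["R"]).T@np.array(f["t"])
    return c+d*(z-c[2])/d[2]
def proj(f,X):
    p=np.array(f["camera_matrix"])@(np.array(f["R"])@np.array(X,float)+np.array(f["t"])); return p[:2]/p[2]
E
python3 - <<'E'
from h import *
import pickle
for n in("scene","top"):
    f=grab(n); pickle.dump(f,open(n+".pkl","wb")); cv2.imwrite(f"pics/{n}0.png",f["image"][:,:,::-1])
    print(n,-np.array(f["R"]).T@np.array(f["t"]),f["camera_matrix"][0])
s=robot.observe();print(s)
print(Ro.from_rotvec(s["ee_rot"]).as_matrix())
E
```

```text
pics
scene [0.149451   0.73579997 0.40737598] [434.15695197   0.         285.03343137]
top [ 0.31513631 -0.00989616  0.98363116] [474.11636652   0.         275.37527336]
{'clock': 0.1, 'qpos': array([ 1.16248212,  0.61583825, -0.01265687,  1.42476294,  0.00808579,
        1.10337944, -0.04039313]), 'qd': array([ 1.99508424e-03, -2.49582762e-03,  6.02529788e-06, -4.83697958e-03,
       -5.02951534e-04, -7.50160225e-04, -4.04244506e-04]), 'tau': array([ 1.68353112e-03, -4.70378137e+01,  2.60297265e-01, -1.71570450e+01,
        1.01182397e-02,  5.90188662e-03,  2.02253020e-06]), 'tool_pos': array([ 0.24196991, -0.60253734,  0.23023558]), 'ee_rot': array([-3.08223240e+00, -5.95832656e-01,  6.86500432e-04]), 'contact_force': array([-0.21373189,  0.49241924, -0.09051456]), 'wrist_torque': array([ 0.02556006, -0.02270082, -0.04426424]), 'finger_force': 0.0, 'finger_gap': 0.08547744977048741}
[[ 9.27953262e-01  3.72695580e-01 -8.65484724e-04]
 [ 3.72696585e-01 -9.27950718e-01  2.17280147e-03]
 [ 6.66633334e-06 -2.33882141e-03 -9.99997265e-01]]
```

View pics/scene0.png

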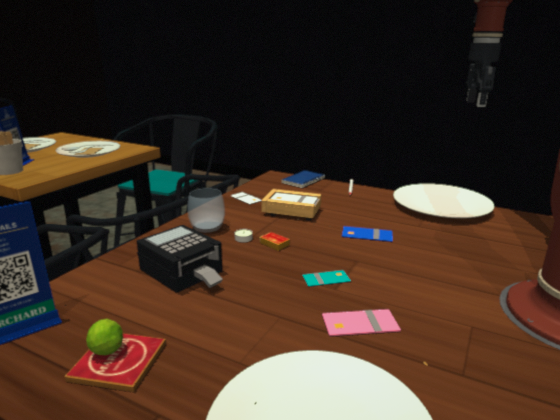

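View pics/top0.png

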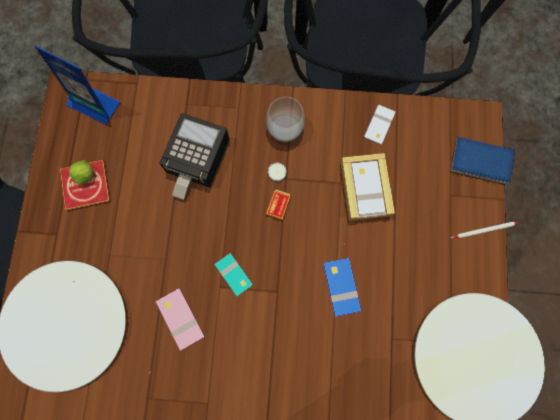

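The scene view shows the tray with the white card at about (292,203), the terminal at (180,255) with its tongue at (208,275), the tumbler, tealight and matchbox. The top view shows the tray at (368,187), with the card's brass contact at its upper end, the terminal at (195,150) and its tongue at (181,187). Next I'll zoom in on both.

```bash
python3 - <<'E'
from h import *
import pickle
T=pickle.load(open("top.pkl","rb"));S=pickle.load(open("scene.pkl","rb"))
def crop(f,x,y,w,h,s): return cv2.resize(f["image"][y:y+h,x:x+w,::-1],None,fx=s,fy=s,interpolation=cv2.INTER_CUBIC)
a=crop(T,335,145,66,83,6); b=crop(T,155,105,80,100,5)   # 396x498 ,400x500
b=cv2.resize(b,(400,498)); cv2.imwrite("pics/tz.png",np.hstack([a,b]))
a=crop(S,255,183,75,40,8); b=crop(S,130,220,100,75,4)
o=np.zeros((600,640,3),np.uint8);o[:320,:600]=a[:, :600];o=o[:600];b=b[:280];o[320:600,:400]=b[:280,:400]
cv2.imwrite("pics/sz.png",o)
for X in([0,0,0],[.6,-.2,0],[.6,.2,0]):print(proj(T,X),proj(S,X))
for n,uv,z in(("tray",(368,187),.034),("mouth",(186,176),.03),("tumbler",(285,125),.0),("match",(279,205),.015),("teal",(277,172),.017)):print(n,ray(T,*uv,z))
E
```

```text
[256.74889802 490.14879511] [574.18885934 313.88198   ]
[373.93634804 189.39203113] [293.76266433 208.11040801]
[189.02679288 175.32882888] [196.24640523 279.0014691 ]
tray [ 0.59433305 -0.18097128  0.034     ]
mouth [0.58935162 0.1997514  0.03      ]
tumbler [7.32669619e-01 1.56068143e-03 1.11022302e-16]
match [0.54595197 0.00060497 0.015     ]
teal [0.61720876 0.01040254 0.017     ]
```

View pics/tz.png

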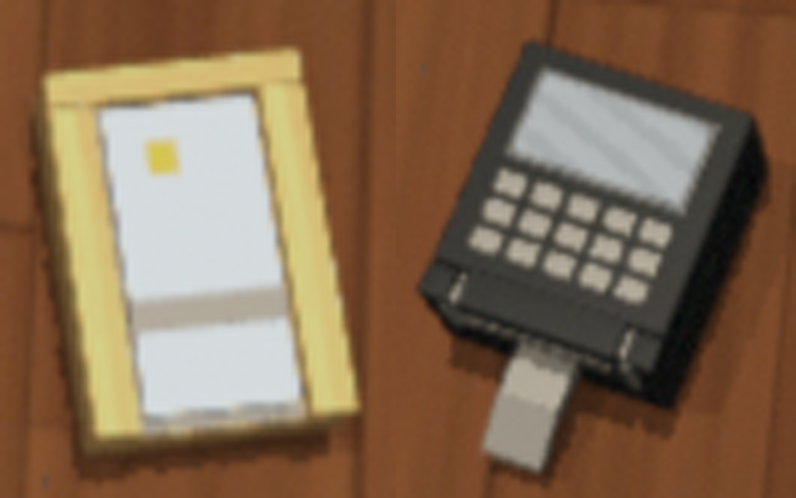

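View pics/sz.png

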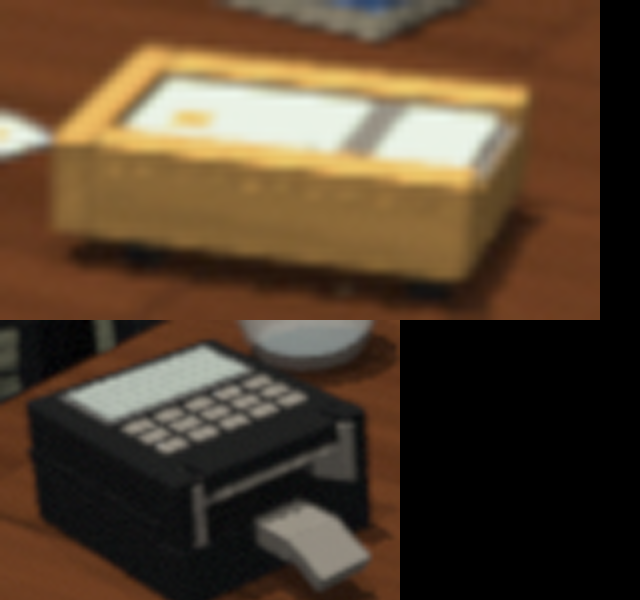

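The zoom shows the tray rim corners in both views. The terminal has its top corners visible, and the flare's white lines mark the mouth. I'll triangulate these.

```bash
python3 - <<'E'
from h import *
import pickle
T=pickle.load(open("top.pkl","rb"));S=pickle.load(open("scene.pkl","rb"))
P=lambda f:np.array(f["camera_matrix"])@np.hstack([f["R"],np.array(f["t"]).reshape(3,1)])
def z(p,s,x,y): return (np.array(p,float)+.5)/s-.5+[x,y]
def tri(a,b):
    X=cv2.triangulatePoints(P(T),P(S),a,b)[:,0];X=X[:3]/X[3];return X,np.linalg.norm(proj(T,X)-a)
names="BL BR FR FL".split()
def rep(tp,sp,ht):
    t3=[]
    for n,a,b in zip(names,tp,sp):
        X,e=tri(a,b);t3.append(X);print(n,X.round(4),e.round(2),"at h",ray(T,*a,ht).round(4)[:2], ray(S,*b,ht).round(4)[:2])
    Q=np.array([ray(T,*a,ht)[:2] for a in tp]);c=Q.mean(0);x=(Q[0]+Q[1]-Q[2]-Q[3])/2;y=(Q[0]+Q[3]-Q[1]-Q[2])/2
    print("c",c.round(4),"L",np.hypot(*x),"W",np.hypot(*y),"yaw x,y",np.degrees(np.arctan2(x[1],x[0])),np.degrees(np.arctan2(-y[0],y[1])),"front mid",((Q[2]+Q[3])/2).round(4))
tt=[z(p,6,335,145) for p in((43,75),(298,48),(357,408),(92,437))]
ts=[z(p,8,255,183) for p in((55,145),(150,45),(527,88),(470,185))]
rep(tt,ts,.0395)
et=[z(p,5,155,105) for p in((134,42),(356,118),(258,374),(24,292))]
es=[z(p,4,130,220) for p in((30,82),(205,20),(367,90),(195,167))]
rep(et,es,.062)
for nm,ps in(("cardBL",(100,110)),("cardBR",(255,95)),("cardFR",(303,405)),("cardFL",(145,417)),("deckFL",(140,430)),("deckFR",(303,415))):
    print(nm,ray(T,*z(ps,6,335,145),.036).round(4))
for nm,ps in(("tongueL",(88,455)),("tongueR",(146,472)),("tongL root",(122,345)),("tongR root",(182,355))):print(nm,ray(T,*z(ps,5,155,105),.03 if "root" in nm else .02).round(4))
E
```

```text
BL [ 0.6533 -0.1238  0.0361] 0.69 at h [ 0.6535 -0.1229] [ 0.6465 -0.1156]
BR [ 0.6687 -0.212   0.0396] 0.83 at h [ 0.6705 -0.2115] [ 0.6663 -0.2118]
FR [ 0.5427 -0.2351  0.0387] 0.13 at h [ 0.5428 -0.2349] [ 0.5415 -0.2329]
FL [ 0.5245 -0.1459  0.0394] 0.59 at h [ 0.5256 -0.1455] [ 0.5228 -0.1456]
c [ 0.5981 -0.1787] L 0.12984848427139703 W 0.09059870507442488 yaw x,y 10.215543159366552 10.868955506377336 front mid [ 0.5342 -0.1902]
BL [0.7163 0.2191 0.0596] 0.43 at h [0.7161 0.2191] [0.7108 0.223 ]
BR [0.6917 0.1238 0.0583] 0.36 at h [0.6896 0.1229] [0.6873 0.13  ]
FR [0.5767 0.1514 0.0588] 0.24 at h [0.5762 0.1511] [0.572  0.1569]
FL [0.6    0.2484 0.0609] 1.97 at h [0.6034 0.2502] [0.5924 0.2505]
c [0.6463 0.1858] L 0.11683791111023185 W 0.10124796511522435 yaw x,y -14.705854741490407 -15.356187317901092 front mid [0.5898 0.2006]
cardBL [ 0.6434 -0.1438  0.036 ]
cardBR [ 0.6532 -0.1976  0.036 ]
cardFR [ 0.5432 -0.2173  0.036 ]
cardFL [ 0.5348 -0.1637  0.036 ]
deckFL [ 0.5301 -0.1622  0.036 ]
deckFR [ 0.5397 -0.2174  0.036 ]
tongueL [0.5473 0.2256 0.02  ]
tongueR [0.5419 0.2004 0.02  ]
tongL root [0.5934 0.215  0.03  ]
tongR root [0.591  0.1894 0.03  ]
```

>>> {"fn": "apply_moves", "kwargs": {
  "commands": [0, 2.1, -1.08, 0, 0, 0, 2.1, -1.08, 0, 0, 0, 2.1, -1.08, 0, 0, 0, 2.1, -1.08, 0, 0, 0, 2.1, -1.08, 0, 0, 0, 2.1, -1.08, 0, 0, 0, 2.1, -1.08, 0, 0, 0, 2.1, -1.08, 0, 0, 0, 2.1, -1.08, 0, 0, 0, 2.1, -1.08, 0, 0, 0, 2.1, -1.08, 0, 0, 0, 2.1, -1.08, 0, 0],
  "force": 20
}}

```text
clock: 1.1
tool_pos: [0.4281, -0.3878, 0.2308]
ee_rot: [-3.084, -0.596, 0.001]
contact_force: [-0.3, 0.1, -0.6]
finger_gap: 0.0002
finger_force: 0.0
```

>>> {"fn": "apply_moves", "kwargs": {
  "commands": [0, 2.1, -1.08, 1, 0, 0, 2.1, -1.08, 1, 0, 0, 2.1, -1.08, 1, 0, 0, 2.1, -1.08, 1, 0, 0, 2.1, -1.08, 1, 0, 0, 2.1, -1.08, 1, 0, 0, 2.1, -1.08, 1, 0, 0, 2.1, -1.08, 1, 0, 0, 2.1, -1.08, 1, 0, 0, 2.1, -1.08, 1, 0, 0, 2.0, -1.08, 1, 5.7, 0, 2.0, -1.08, 1, 5.7]
}}

```text
clock: 2.1
tool_pos: [0.6131, -0.1758, 0.1103]
ee_rot: [-3.128, -0.28, 0.002]
contact_force: [-0.1, 0.1, -0.5]
finger_gap: -0.0002
finger_force: 0.0
```

```bash
cat >> h.py <<'E'
def delta(p,yaw):
    s=robot.observe();M=Ro.from_rotvec(s["ee_rot"]).as_matrix();y=np.degrees(np.arctan2(M[1,0],M[0,0]))
    print("t",s["clock"],"pos",s["tool_pos"].round(4),"yaw",y.round(2),"tilt",M[:,2].round(3),"F",s["contact_force"].round(2),"gap",s["finger_gap"].round(4),"ff",s["finger_force"])
    print("tool shift cm",(M.T@(np.array(p)-s["tool_pos"])*100).round(2),"turn deg",round(y-yaw,2))
E
python3 -c "
from h import *
delta([.6127,-.1754,.08],10.5)
f=grab('top');cv2.imwrite('pics/t1.png',f['image'][:,:,::-1])"
```

```text
Traceback (most recent call last):
  File "h.py", line 13, in delta
    print("t",s["clock"],"pos",s["tool_pos"].round(4),"yaw",y.round(2),"tilt",M[:,2].round(3),"F",s["contact_force"].round(2),"gap",s["finger_gap"].round(4),"ff",s["finger_force"])
                                                                                                                                    ^^^^^^^^^^^^^^^^^^^^^
AttributeError: 'float' object has no attribute 'round'
```

```bash
sed -i 's/s\["finger_gap"\].round(4)/round(s["finger_gap"],4)/' h.py; python3 -c "
from h import *
delta([.6127,-.1754,.08],10.5)"
```

```text
t 2.1 pos [ 0.6131 -0.1758  0.1103] yaw 10.22 tilt [-0.001  0.001 -1.   ] F [-0.12  0.12 -0.49] gap -0.0002 ff 0.0
tool shift cm [-0.03 -0.04  3.03] turn deg -0.28
```

>>> {"fn": "apply_moves", "kwargs": {
  "commands": [0, 0, 0, 1, 0, 0, 0, 0, 1, 0, 0, 0, 0, 1, 0, 0, 0, 0, 1, 0, 0, 0, 0, 1, 0, 0, 0, 0, 1, 0, 0, 0, 0, 0.5, 0, 0, 0, 0, 0.1, 0, 0, 0, 0, 0.1, 0, 0, 0, 0, 0.1, 0, 0, 0, 0, 0.1, 0, 0, 0, 0, 0, 0]
}}

```text
clock: 3.1
tool_pos: [0.6134, -0.1771, 0.0427]
ee_rot: [3.128, 0.287, 0.001]
contact_force: [-0.4, 0.7, -0.1]
finger_gap: -0.0007
finger_force: 0.0
```

>>> {"fn": "apply_moves", "kwargs": {
  "commands": [0, 0, 0, 0.1, 0, 0, 0, 0, 0.1, 0, 0, 0, 0, 0.1, 0, 0, 0, 0, 0.1, 0, 0, 0, 0, 0, 0]
}}

```text
clock: 3.52
tool_pos: [0.613, -0.177, 0.0381]
ee_rot: [-3.128, -0.287, 0.001]
contact_force: [0.2, -0.7, -0.0]
finger_gap: -0.0003
finger_force: 0.0
```

>>> {"fn": "apply_moves", "kwargs": {
  "commands": [0, 0, 0, 0.1, 0, 0, 0, 0, 0.1, 0, 0, 0, 0, 0, 0]
}}

```text
clock: 3.77
tool_pos: [0.6136, -0.1773, 0.0377]
ee_rot: [3.128, 0.287, 0.002]
contact_force: [-0.9, 1.2, 6.4]
finger_gap: -0.0003
finger_force: 3.0
```

>>> {"fn": "apply_moves", "kwargs": {
  "commands": [0, -0.2, 0, 0, 0, 0, -0.3, 0, 0, 0, 0, -0.3, 0, 0, 0, 0, -0.2, 0, 0, 0]
}}

```text
clock: 4.1
tool_pos: [0.6048, -0.1792, 0.0376]
ee_rot: [3.127, 0.287, 0.007]
contact_force: [1.8, 0.2, 5.9]
finger_gap: 0.0
finger_force: 2.8
```

```bash
python3 -c "
from h import *
delta([.6127,-.1754,.08],10.5)
f=grab('scene');a=f['image'][183:223,255:330,::-1];a=cv2.resize(a,None,fx=7,fy=7,interpolation=cv2.INTER_CUBIC)
g=grab('top');b=cv2.resize(g['image'][145:228,335:401,::-1],None,fx=3.37,fy=3.37,interpolation=cv2.INTER_CUBIC)[:280]
cv2.imwrite('pics/c2.png',np.hstack([a[:b.shape[0]],b[:a.shape[0]]]))"
```

```text
t 4.1 pos [ 0.6048 -0.1792  0.0376] yaw 10.48 tilt [ 0.004 -0.001 -1.   ] F [1.77 0.22 5.92] gap 0.0 ff 2.7800723601831123
tool shift cm [ 0.86 -0.23 -4.23] turn deg -0.02
```

View pics/c2.png

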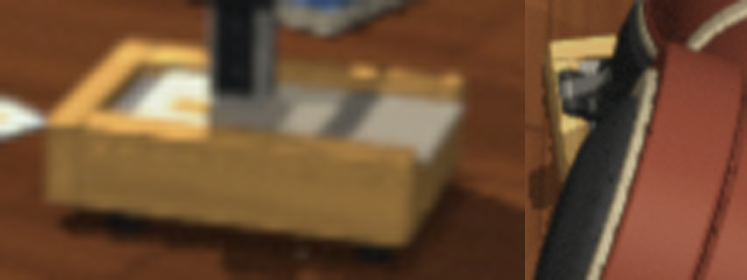

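The picture shows the card moving with the fingertip: a gap has opened at the tray's back and its front is now at the lip. I'll carry on.

>>> {"fn": "apply_moves", "kwargs": {
  "commands": [0, -0.3, 0, 0, 0, 0, -0.3, 0, 0, 0, 0, -0.3, 0, 0, 0, 0, -0.3, 0, 0, 0, 0, -0.3, 0, 0, 0]
}}

```text
clock: 4.62
tool_pos: [0.5903, -0.1819, 0.0376]
ee_rot: [3.127, 0.287, 0.007]
contact_force: [1.1, 0.6, 5.1]
finger_gap: -0.0
finger_force: 2.8
```

>>> {"fn": "apply_moves", "kwargs": {
  "commands": [0, -0.3, 0, 0, 0, 0, -0.3, 0, 0, 0, 0, -0.3, 0, 0, 0, 0, -0.3, 0, 0, 0, 0, -0.3, 0, 0, 0, 0, -0.3, 0, 0, 0, 0, -0.2, 0, 0, 0, 0, 0, 0, 0, 0]
}}

```text
clock: 5.28
tool_pos: [0.57, -0.1858, 0.0376]
ee_rot: [3.127, 0.286, 0.005]
contact_force: [-0.0, 0.3, 5.6]
finger_gap: -0.0
finger_force: 3.3
```

```bash
python3 -c "
from h import *
delta([.6127,-.1754,.08],10.5)
f=grab('scene');a=f['image'][178:238,250:350,::-1];a=cv2.resize(a,None,fx=6,fy=6,interpolation=cv2.INTER_CUBIC)
cv2.imwrite('pics/c3.png',a)"
```

```text
t 5.2833 pos [ 0.57   -0.1858  0.0376] yaw 10.46 tilt [ 0.004 -0.001 -1.   ] F [-0.01  0.33  5.59] gap -0.0 ff 3.250154284760356
tool shift cm [ 4.4  -0.24 -4.23] turn deg -0.04
```

View pics/c3.png

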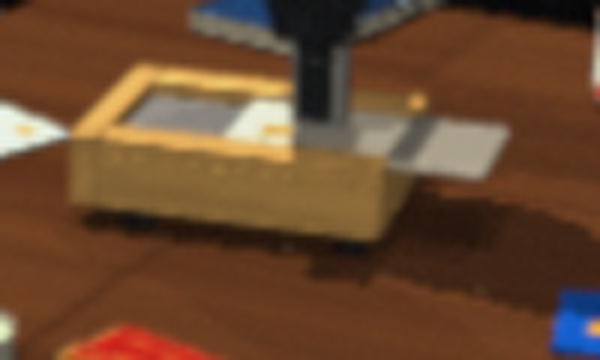

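The card juts out flat by about 38 mm; its front corners are at (490,177) and (508,128) in the crop. I'll measure those.

```bash
python3 -c "
from h import *
f=grab('scene')
z=lambda p:(np.array(p,float)+.5)/6-.5+[250,178]
a,b=[ray(f,*z(p),.0365) for p in((490,177),(509,129))]
print(a,b,np.hypot(*(a-b)[:2]),(a+b)/2)
x=np.array([np.cos(.183),np.sin(.183),0]);m=(a+b)/2;print('jut',((np.array([.5342,-.1902,0])-m)@x))
t=m+.018*x;t[2]=.1;delta(t,10.5)"
```

```text
[ 0.48500787 -0.16485912  0.0365    ] [ 0.49831092 -0.21978851  0.0365    ] 0.056517338814880386 [ 0.4916594  -0.19232381  0.0365    ]
jut 0.0422167596428231
t 5.3833 pos [ 0.57   -0.1858  0.0376] yaw 10.47 tilt [ 0.003 -0.001 -1.   ] F [ 0.7  -0.11  6.31] gap -0.0001 ff 3.407520856708288
tool shift cm [-6.01 -0.77 -6.26] turn deg -0.03
```

>>> {"fn": "apply_moves", "kwargs": {
  "commands": [0, 0, 0, -0.3, 0, 0, 0, 0, -1, 0, 0, 0, 0, -2, 0, 0, 0, 0, -3, 0]
}}

```text
clock: 5.72
tool_pos: [0.5661, -0.1846, 0.0976]
ee_rot: [-3.126, -0.287, 0.011]
contact_force: [0.7, 0.8, 0.4]
finger_gap: -0.0
finger_force: 0.0
```

>>> {"fn": "apply_moves", "kwargs": {
  "commands": [1, -1.1, 0, 0, 0, 1, -1.1, 0, 0, 0, 1, -1.1, 0, 0, 0, 1, -1.1, 0, 0, 0, 1, -1.1, 0, 0, 0, 1, 0, 0, 0, 0, 1, 0, 0, 0, 0, 1, 0, 0, 0, 0]
}}

```text
clock: 6.38
tool_pos: [0.5155, -0.1951, 0.0996]
ee_rot: [-3.128, -0.287, -0.002]
contact_force: [-0.7, -0.1, 0.1]
finger_gap: 0.0852
finger_force: 0.0
```

```bash
python3 -c "
from h import *
delta([.5115,-.194,.012],10.5)
f=grab('scene');a=f['image'][140:240,250:370,::-1];a=cv2.resize(a,None,fx=5,fy=5,interpolation=cv2.INTER_CUBIC)
cv2.imwrite('pics/c4.png',a)"
```

```text
t 6.3833 pos [ 0.5155 -0.1951  0.0996] yaw 10.5 tilt [ 0.001  0.    -1.   ] F [-0.73 -0.08  0.1 ] gap 0.0852 ff 0.0
tool shift cm [-0.39 -0.18  8.76] turn deg -0.0
```

View pics/c4.png

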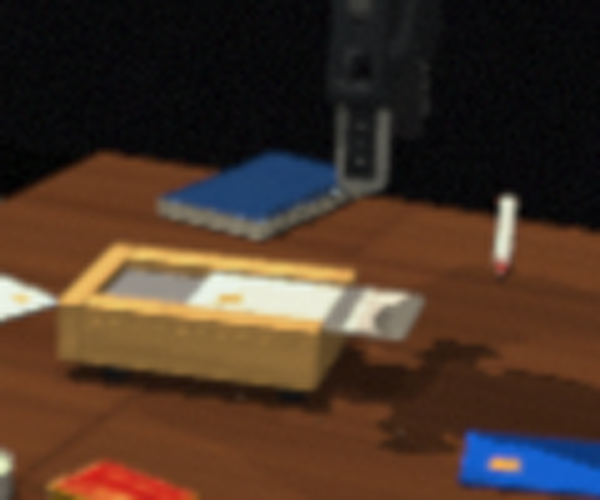

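The card lies flat with about 40 mm out over the front, and the open gripper stands above it. I'll descend and pinch.

>>> {"fn": "apply_moves", "kwargs": {
  "commands": [1, -0.3, -0.1, 1, 0, 1, 0, 0, 1.5, 0, 1, 0, 0, 1.5, 0, 1, 0, 0, 1.5, 0, 1, 0, 0, 1, 0, 1, 0, 0, 0.8, 0, 1, 0, 0, 0.8, 0, 1, 0, 0, 0.6, 0, 1, 0, 0, 0, 0]
}}

```text
clock: 7.18
tool_pos: [0.5112, -0.1945, 0.0113]
ee_rot: [-3.128, -0.287, 0.002]
contact_force: [0.4, 0.1, -0.7]
finger_gap: 0.0853
finger_force: 0.0
```

>>> {"fn": "apply_moves", "kwargs": {
  "commands": [0.75, 0, 0, 0, 0, 0.72, 0, 0, 0, 0, 0.7, 0, 0, 0, 0, 0.68, 0, 0, 0, 0, 0.66, 0, 0, 0, 0, 0.64, 0, 0, 0, 0, 0.62, 0, 0, 0, 0, 0.6, 0, 0, 0, 0, 0.58, 0, 0, 0, 0, 0.56, 0, 0, 0, 0, 0.56, 0, 0, 0, 0],
  "force": 20
}}

```text
clock: 8.1
tool_pos: [0.5118, -0.1949, 0.0125]
ee_rot: [3.128, 0.287, 0.001]
contact_force: [-0.5, 0.1, 2.8]
finger_gap: 0.0534
finger_force: 20.7
```

```bash
python3 -c "
from h import *
delta([.5115,-.194,.012],10.5)"
```

```text
t 8.1 pos [ 0.5118 -0.1949  0.0125] yaw 10.48 tilt [ 0. -0. -1.] F [-0.47  0.15  2.82] gap 0.0534 ff 20.71922332048416
tool shift cm [-0.01 -0.09  0.05] turn deg -0.02
```

>>> {"fn": "apply_moves", "kwargs": {
  "commands": [0.5, 0, 0, -0.3, 0, 0.5, 0, 0, -0.5, 0, 0.5, 0, 0, -0.8, 0, 0.5, 0, 0, -1, 0, 0.5, 0, 0, -1.2, 0, 0.5, 0, 0, -1.2, 0, 0.5, 0, 0, -1, 0, 0.5, 0, 0, -0.8, 0, 0.5, 0, 0, -0.5, 0, 0.5, 0, 0, 0, 0]
}}

```text
clock: 8.93
tool_pos: [0.5124, -0.1951, 0.0867]
ee_rot: [3.127, 0.287, 0.004]
contact_force: [-0.6, 0.1, -0.2]
finger_gap: 0.0535
finger_force: 21.1
```

```bash
python3 -c "
from h import *
delta([.5115,-.194,.012],10.5)
f=grab('scene');a=f['image'][100:220,230:380,::-1];a=cv2.resize(a,None,fx=5,fy=5,interpolation=cv2.INTER_CUBIC)
cv2.imwrite('pics/c5.png',a)"
```

```text
t 8.9333 pos [ 0.5124 -0.1951  0.0867] yaw 10.48 tilt [ 0.002 -0.001 -1.   ] F [-0.56  0.08 -0.24] gap 0.0535 ff 21.100156009197235
tool shift cm [-0.08 -0.14  7.47] turn deg -0.02
```

View pics/c5.png

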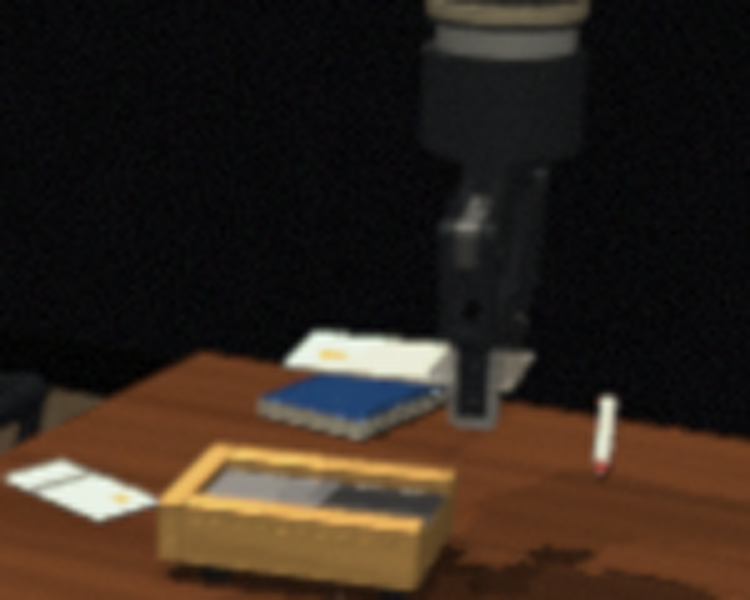

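The card is held level between the fingers with about 20 mm behind them, and the tray is empty. Next: check the card in the grip and refine the mouth from the flare marks.

```bash
python3 -c "
from h import *
import pickle
f=grab('scene')
T=pickle.load(open('top.pkl','rb'));S=pickle.load(open('scene.pkl','rb'))
z=lambda p:(np.array(p,float)+.5)/5-.5+[230,100]
tcp=robot.observe()['tool_pos']
M=Ro.from_rotvec(robot.observe()['ee_rot']).as_matrix()
for h in(.108,.112):
  for n,p in(('BL',(285,366)),('BR',(315,331)),('FR',(536,351)),('FL',(510,393))):
    X=ray(f,*z(p),h);print(h,n,X.round(4),'tool',(M.T@(X-tcp)).round(4))
zs=lambda p:(np.array(p,float)+.5)/4-.5+[130,220]
zt=lambda p:(np.array(p,float)+.5)/5-.5+[155,105]
for nm,p,q in(('flL',(59,288),(198,165)),('flR',(231,345),(347,105))):
  for h in(.030,.038,.046):print(nm,h,'top',ray(T,*zt(p),h).round(4),)
for nm,p in(('L',(205,225)),('R',(345,158))):
  for h in(.03,):print('scene bottom',nm,ray(S,*zs(p),h).round(4))
d=np.array([np.cos(np.radians(-15)),np.sin(np.radians(-15)),0]);m=np.array([.5885,.201,.09])
delta(m-d*.20,-15)
"
```

```text
0.108 BL [ 0.5968 -0.1501  0.108 ] tool [ 0.092  -0.0284 -0.0227]
0.108 BR [ 0.6111 -0.2115  0.108 ] tool [ 0.095   0.0346 -0.0227]
0.108 FR [ 0.5013 -0.2328  0.108 ] tool [-0.017   0.0356 -0.0227]
0.108 FL [ 0.4872 -0.1627  0.108 ] tool [-0.018  -0.0359 -0.0227]
0.112 BL [ 0.5908 -0.1383  0.112 ] tool [ 0.0883 -0.0411 -0.0267]
0.112 BR [ 0.605  -0.1988  0.112 ] tool [ 0.0912  0.021  -0.0267]
0.112 FR [ 0.4966 -0.2199  0.112 ] tool [-0.0193  0.022  -0.0267]
0.112 FL [ 0.4827 -0.1507  0.112 ] tool [-0.0203 -0.0485 -0.0267]
flL 0.03 top [0.6163 0.2447 0.03  ]
flL 0.038 top [0.6138 0.2426 0.038 ]
flL 0.046 top [0.6112 0.2405 0.046 ]
flR 0.03 top [0.597  0.1694 0.03  ]
flR 0.038 top [0.5947 0.1679 0.038 ]
flR 0.046 top [0.5923 0.1664 0.046 ]
scene bottom L [0.596  0.2436 0.03  ]
scene bottom R [0.5792 0.1664 0.03  ]
t 9.0333 pos [ 0.5115 -0.1947  0.0853] yaw 10.48 tilt [-0.  0. -1.] F [ 0.11  0.37 -0.08] gap 0.0537 ff 21.10024094581604
tool shift cm [ -3.28 -46.12  -0.46] turn deg 25.48
```

>>> {"fn": "apply_moves", "kwargs": {
  "commands": [0.5, 0.1, -1, 0, 0, 0.5, 0.1, -1.5, 0, 0, 0.5, 0.1, -2, 0, 0, 0.5, 0.1, -2, 0, 0, 0.5, 0.1, -2, 0, 0, 0.5, 0.1, -2, 0, 0, 0.5, 0.1, -2, 0, 0, 0.5, 0.1, -2, 0, 0, 0.5, 0.1, -2, 0, 0, 0.5, 0.1, -2, 0, 0, 0.5, 0.1, -2, 0, 0, 0.5, 0.1, -2, 0, 0]
}}

```text
clock: 10.03
tool_pos: [0.4815, 0.0304, 0.0847]
ee_rot: [-3.128, -0.288, 0.003]
contact_force: [-0.3, -1.0, 0.3]
finger_gap: 0.0538
finger_force: 21.1
```

>>> {"fn": "apply_moves", "kwargs": {
  "commands": [0.5, 0.1, -2, 0, 0, 0.5, 0.1, -2, 0, 0, 0.5, 0.1, -2, 0, 0, 0.5, 0.1, -2, 0, 0, 0.5, 0.1, -2, 0, 0, 0.5, 0.1, -2, 0, 0, 0.5, 0.1, -2, 0, 0, 0.5, 0.1, -2, 0, 0, 0.5, 0.1, -2, 0, 0, 0.5, 0, -1.5, 0, 0, 0.5, 0, -1.2, 0, 0, 0.5, 0, -0.4, 0, 0]
}}

```text
clock: 11.03
tool_pos: [0.4515, 0.2405, 0.0848]
ee_rot: [-3.127, -0.293, 0.002]
contact_force: [0.4, 0.6, -0.2]
finger_gap: 0.0535
finger_force: 21.1
```

>>> {"fn": "apply_moves", "kwargs": {
  "commands": [0.5, 0, 0, 0, 3, 0.5, 0, 0, 0, 5, 0.5, 0, 0, 0, 5, 0.5, 0, 0, 0, 5, 0.5, 0, 0, 0, 5, 0.5, 0, 0, 0, 2.5, 0.5, 0, 0, 0, 0, 0.5, 0, 0, 0, 0]
}}

```text
clock: 11.7
tool_pos: [0.4528, 0.2371, 0.0852]
ee_rot: [3.114, -0.41, -0.001]
contact_force: [-0.1, -0.5, -0.1]
finger_gap: 0.0532
finger_force: 21.1
```

```bash
python3 -c "
from h import *
delta([.4533,.2377,.0115],-15)
f=grab('scene');a=f['image'][170:320,110:310,::-1];a=cv2.resize(a,None,fx=4,fy=4,interpolation=cv2.INTER_CUBIC)
cv2.imwrite('pics/c6.png',a)"
```

```text
t 11.7 pos [0.4528 0.2371 0.0852] yaw -15.0 tilt [-0.    -0.001 -1.   ] F [-0.06 -0.54 -0.09] gap 0.0532 ff 21.112184822559357
tool shift cm [ 0.03 -0.08  7.37] turn deg 0.0
```

View pics/c6.png

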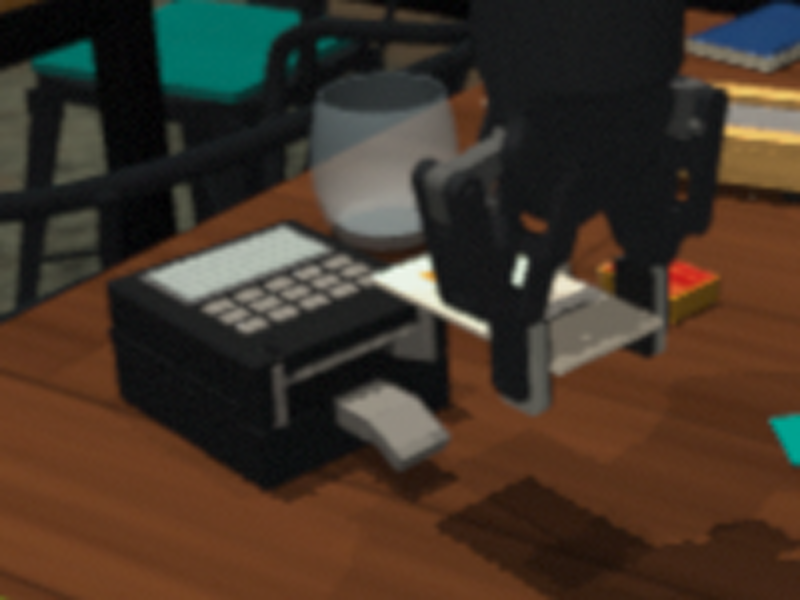

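The card is level and in line with the mouth and tongue (tongue at about (395,420) in the crop). Descending now.

>>> {"fn": "apply_moves", "kwargs": {
  "commands": [0.5, 0, 0, 0.8, 0, 0.5, 0, 0, 1.2, 0, 0.5, 0, 0, 1.5, 0, 0.5, 0, 0, 1.5, 0, 0.5, 0, 0, 1.2, 0, 0.5, 0, 0, 0.8, 0, 0.5, 0, 0, 0.3, 0, 0.5, 0, 0, 0, 0, 0.5, 0, 0, 0, 0]
}}

```text
clock: 12.5
tool_pos: [0.4533, 0.2377, 0.0125]
ee_rot: [-3.114, 0.411, -0.001]
contact_force: [-0.1, -0.7, -0.2]
finger_gap: 0.0534
finger_force: 21.1
```

```bash
python3 -c "
from h import *
delta([.4533,.2377,.012],-15)
f=grab('scene');a=f['image'][220:320,130:290,::-1];a=cv2.resize(a,None,fx=5,fy=5,interpolation=cv2.INTER_CUBIC)
cv2.imwrite('pics/c7.png',a)"
```

```text
t 12.5 pos [0.4533 0.2377 0.0125] yaw -15.02 tilt [ 0.  0. -1.] F [-0.13 -0.68 -0.24] gap 0.0534 ff 21.129408180713654
tool shift cm [0.   0.   0.05] turn deg -0.02
```

View pics/c7.png

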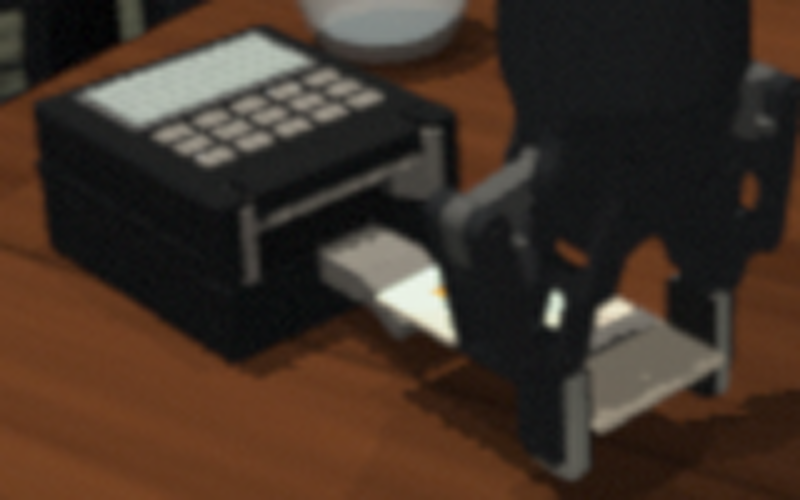

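The card's leading left corner is at (378,298) and the tongue's left root at about (320,250). I'll check lateral alignment in this same view, so that calibration bias cancels out.

```bash
python3 -c "
from h import *
f=grab('scene')
m=np.array([.5885,.2015]);d=np.array([np.cos(np.radians(-15)),np.sin(np.radians(-15))]);n=np.array([-d[1],d[0]])
q=lambda x,y,z:((proj(f,[*(m+x*d+y*n),z])-[130,220]+.5)*5-.5).round(0)
for nm,a in dict(tongL_flat=(-.022,.013,.03),tongR_flat=(-.022,-.013,.03),tongL_mouth=(0,.013,.03),tongtipL=(-.044,.013,.02),termTL=(0,.052,.062),termTR=(0,-.052,.062),botL=(0,.052,0),cardL=(-.049,.027,.0365),cardR=(-.049,-.027,.0365),cardRearL=(-.159,.027,.0365),cardRearR=(-.159,-.027,.0365)).items():print(nm,q(*a))
"
```

```text
tongL_flat [360. 268.]
tongR_flat [420. 241.]
tongL_mouth [321. 246.]
tongtipL [403. 317.]
termTL [219. 204.]
termTR [461. 105.]
botL [234. 364.]
cardL [376. 295.]
cardR [500. 236.]
cardRearL [607. 425.]
cardRearR [731. 354.]
```

The prediction matches the picture within about 2 mm, so I'll go on in.

>>> {"fn": "apply_moves", "kwargs": {
  "commands": [0.5, 0.3, 0, 0.05, 0, 0.5, 0.5, 0, 0, 0, 0.5, 0.5, 0, 0, 0, 0.5, 0.5, 0, 0, 0, 0.5, 0.5, 0, 0, 0, 0.5, 0.5, 0, 0, 0, 0.5, 0.5, 0, 0, 0, 0.5, 0.5, 0, 0, 0, 0.5, 0.5, 0, 0, 0, 0.5, 0.3, 0, 0, 0, 0.5, 0, 0, 0, 0]
}}

```text
clock: 13.52
tool_pos: [0.4985, 0.2254, 0.0119]
ee_rot: [-3.114, 0.412, -0.002]
contact_force: [-0.1, 0.4, 0.2]
finger_gap: 0.0532
finger_force: 21.1
```

>>> {"fn": "apply_moves", "kwargs": {
  "commands": [0.5, 0.25, 0, 0, 0, 0.5, 0.25, 0, 0, 0, 0.5, 0.25, 0, 0, 0, 0.5, 0.25, 0, 0, 0, 0.5, 0, 0, 0, 0]
}}

```text
clock: 13.93
tool_pos: [0.5078, 0.223, 0.0119]
ee_rot: [-3.114, 0.411, -0.001]
contact_force: [-0.2, 0.0, -0.1]
finger_gap: 0.0534
finger_force: 21.1
```

>>> {"fn": "apply_moves", "kwargs": {
  "commands": [0.5, 0.2, 0, 0, 0, 0.5, 0.2, 0, 0, 0, 0.5, 0.2, 0, 0, 0, 0.5, 0.2, 0, 0, 0, 0.5, 0, 0, 0, 0]
}}

```text
clock: 14.35
tool_pos: [0.5155, 0.221, 0.0119]
ee_rot: [-3.114, 0.411, -0.001]
contact_force: [-0.3, 0.2, 0.0]
finger_gap: 0.0535
finger_force: 21.1
```

>>> {"fn": "apply_moves", "kwargs": {
  "commands": [0.5, 0.2, 0, 0, 0, 0.5, 0.2, 0, 0, 0, 0.5, 0.2, 0, 0, 0, 0.5, 0, 0, 0, 0]
}}

```text
clock: 14.68
tool_pos: [0.5213, 0.2194, 0.0119]
ee_rot: [-3.114, 0.411, -0.001]
contact_force: [0.1, 1.1, -0.2]
finger_gap: 0.0532
finger_force: 21.1
```

>>> {"fn": "apply_moves", "kwargs": {
  "commands": [0.5, 0.2, 0, 0, 0, 0.5, 0.2, 0, 0, 0, 0.5, 0.2, 0, 0, 0, 0.5, 0.2, 0, 0, 0, 0.5, 0, 0, 0, 0]
}}

```text
clock: 15.1
tool_pos: [0.529, 0.2173, 0.0119]
ee_rot: [-3.114, 0.411, -0.001]
contact_force: [-0.1, 1.2, 0.4]
finger_gap: 0.0536
finger_force: 21.1
```

>>> {"fn": "apply_moves", "kwargs": {
  "commands": [0.5, 0.2, 0, 0, 0, 0.5, 0.2, 0, 0, 0, 0.5, 0.2, 0, 0, 0, 0.5, 0, 0, 0, 0]
}}

```text
clock: 15.43
tool_pos: [0.5348, 0.2157, 0.0119]
ee_rot: [-3.114, 0.411, -0.001]
contact_force: [0.7, 0.0, 0.1]
finger_gap: 0.0534
finger_force: 21.1
```

>>> {"fn": "apply_moves", "kwargs": {
  "commands": [0.5, 0.15, 0, 0, 0, 0.5, 0.15, 0, 0, 0, 0.5, 0.15, 0, 0, 0, 0.5, 0.15, 0, 0, 0, 0.5, 0, 0, 0, 0]
}}

```text
clock: 15.85
tool_pos: [0.5386, 0.2145, 0.0115]
ee_rot: [3.114, -0.41, -0.005]
contact_force: [-2.2, 0.3, -0.6]
finger_gap: 0.0535
finger_force: 21.1
```

>>> {"fn": "apply_moves", "kwargs": {
  "commands": [0.5, 0.1, 0, 0, 0, 0.5, 0.1, 0, 0, 0, 0.5, 0.1, 0, 0, 0, 0.5, 0, 0, 0, 0]
}}

```text
clock: 16.18
tool_pos: [0.5421, 0.2137, 0.0116]
ee_rot: [3.114, -0.41, -0.003]
contact_force: [-3.9, 1.4, -0.4]
finger_gap: 0.0535
finger_force: 21.1
```

>>> {"fn": "apply_moves", "kwargs": {
  "commands": [0.5, 0.1, 0, 0, 0, 0.5, 0.1, 0, 0, 0, 0.5, 0.1, 0, 0, 0, 0.5, 0, 0, 0, 0]
}}

```text
clock: 16.52
tool_pos: [0.546, 0.2127, 0.0118]
ee_rot: [-3.115, 0.411, -0.0]
contact_force: [-2.7, -0.1, -0.1]
finger_gap: 0.0531
finger_force: 21.1
```

>>> {"fn": "apply_moves", "kwargs": {
  "commands": [0.5, 0.1, 0, 0, 0, 0.5, 0.1, 0, 0, 0, 0.5, 0, 0, 0, 0]
}}

```text
clock: 16.77
tool_pos: [0.548, 0.2122, 0.0119]
ee_rot: [-3.115, 0.411, -0.001]
contact_force: [-3.1, 1.0, -0.3]
finger_gap: 0.0534
finger_force: 21.1
```

>>> {"fn": "apply_moves", "kwargs": {
  "commands": [0.5, 0.1, 0, 0, 0, 0.5, 0, 0, 0, 0]
}}

```text
clock: 16.93
tool_pos: [0.5484, 0.212, 0.0118]
ee_rot: [3.115, -0.411, -0.001]
contact_force: [-4.3, -0.1, 0.4]
finger_gap: 0.0535
finger_force: 21.1
```

>>> {"fn": "apply_moves", "kwargs": {
  "commands": [0.5, 0.1, 0, 0, 0, 0.5, 0, 0, 0, 0]
}}

```text
clock: 17.1
tool_pos: [0.5484, 0.212, 0.0116]
ee_rot: [3.114, -0.41, -0.004]
contact_force: [-5.8, -0.0, 0.6]
finger_gap: 0.0531
finger_force: 21.2
```

>>> {"fn": "apply_moves", "kwargs": {
  "commands": [0.5, 0.1, 0, 0, 0, 0.5, 0, 0, 0, 0, 0.5, 0, 0, 0, 0]
}}

```text
clock: 17.35
tool_pos: [0.5483, 0.2119, 0.0114]
ee_rot: [3.114, -0.409, -0.007]
contact_force: [-7.1, 1.7, -0.5]
finger_gap: 0.0532
finger_force: 21.2
```

>>> {"fn": "apply_moves", "kwargs": {
  "commands": [0.5, 0.1, 0, 0, 0, 0.5, 0, 0, 0, 0, 0.5, 0, 0, 0, 0]
}}

```text
clock: 17.6
tool_pos: [0.5483, 0.2119, 0.0112]
ee_rot: [3.114, -0.409, -0.01]
contact_force: [-7.4, 1.3, 0.6]
finger_gap: 0.0535
finger_force: 21.2
```

>>> {"fn": "apply_moves", "kwargs": {
  "commands": [0.5, -0.2, 0, 0.05, 0, 0.5, -0.1, 0, 0.05, 0, 0.5, 0, 0, 0, 0]
}}

```text
clock: 17.85
tool_pos: [0.5485, 0.2122, 0.0109]
ee_rot: [-3.115, 0.41, 0.0]
contact_force: [-5.6, 0.3, -0.1]
finger_gap: 0.0532
finger_force: 21.2
```

>>> {"fn": "apply_moves", "kwargs": {
  "commands": [0.64, 0, 0, 0, 0, 0.66, 0, 0, 0, 0, 0.7, 0, 0, 0, 0, 0.75, 0, 0, 0, 0, 0.85, 0, 0, 0, 0, 0.95, 0, 0, 0, 0, 1, 0, 0, 0, 0, 1, 0, 0, 0, 0]
}}

```text
clock: 18.52
tool_pos: [0.5488, 0.2121, 0.0109]
ee_rot: [-3.114, 0.411, -0.001]
contact_force: [-0.2, -0.0, -0.5]
finger_gap: 0.0855
finger_force: 0.0
```

>>> {"fn": "apply_moves", "kwargs": {
  "commands": [1, 0, 0, -0.5, 0, 1, 0, 0, -1, 0, 1, 0, 0, -1.5, 0, 1, 0, 0, -2, 0, 1, 0, 0, -2, 0, 1, 0, 0, -2, 0, 1, 0, 0, -2, 0, 1, 0, 0, -2, 0, 1, -2, 0, 0, 0, 1, -1, 0, 0, 0, 1, 0, 0, 0, 0]
}}

```text
clock: 19.43
tool_pos: [0.5167, 0.2212, 0.1413]
ee_rot: [-3.114, 0.406, 0.005]
contact_force: [-0.6, 1.2, 0.3]
finger_gap: 0.0853
finger_force: 0.0
```

```bash
python3 -c "
from h import *
delta([.4533,.2377,.012],-15)
f=grab('scene');a=f['image'][220:320,130:290,::-1];a=cv2.resize(a,None,fx=5,fy=5,interpolation=cv2.INTER_CUBIC)
m=np.array([.5885,.2015]);d=np.array([np.cos(np.radians(-15)),np.sin(np.radians(-15))]);n=np.array([-d[1],d[0]])
for y in(.027,-.027):print('rear home pred',((proj(f,[*(m-.058*d+y*n),.034])-[130,220]+.5)*5-.5).round(0))
cv2.imwrite('pics/c8.png',a)"
```

```text
t 19.4333 pos [0.5167 0.2212 0.1413] yaw -14.85 tilt [-0.003  0.001 -1.   ] F [-0.59  1.24  0.33] gap 0.0853 ff 0.0
tool shift cm [-6.51  0.04 12.95] turn deg 0.15
rear home pred [394. 311.]
rear home pred [518. 252.]
```

View pics/c8.png

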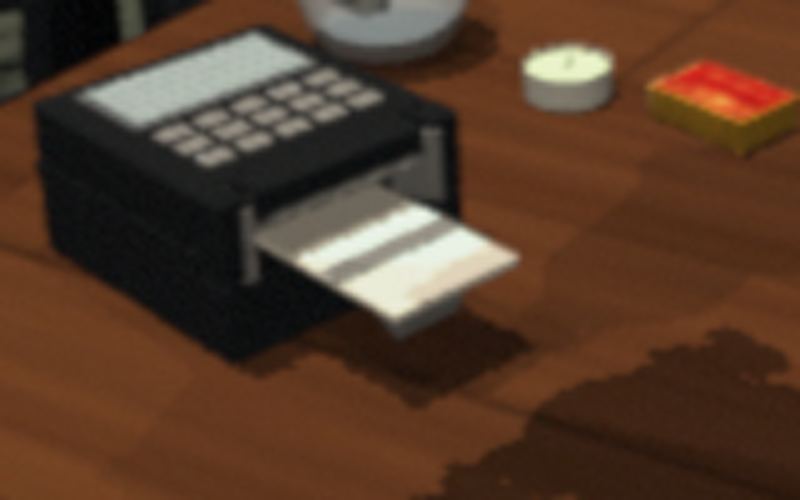

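The card rests level in the slot on the tongue, rear corners at about (393,322) and (520,258), and the bystanders are untouched. I'll move the arm aside and check the depth from above.

>>> {"fn": "apply_moves", "kwargs": {
  "commands": [1, 0, 1.5, -1, 0, 1, 0, 2.5, -1, 0, 1, 0, 2.5, -1, 0, 1, 0, 2.5, -1, 0, 1, 0, 2.5, 0, 0, 1, 0, 2.5, 0, 0, 1, 0, 2.5, 0, 0, 1, 0, 2.5, 0, 0, 1, 0, 2.5, 0, 0, 1, 0, 2.5, 0, 0, 1, 0, 1.5, 0, 0, 1, 0, 0, 0, 0]
}}

```text
clock: 20.48
tool_pos: [0.4527, -0.0312, 0.1807]
ee_rot: [3.11, -0.422, -0.001]
contact_force: [0.2, 0.6, -0.1]
finger_gap: 0.0852
finger_force: 0.0
```

```bash
python3 - <<'E'
from h import *
import pickle
f=grab("top");T=pickle.load(open("top.pkl","rb"))
im=f["image"].astype(int);old=T["image"].astype(int)
m=((im.min(2)>140)&(np.abs(im-old).sum(2)>60)).astype(np.uint8);m[:140]=0;m[230:]=0;m[:,:140]=0;m[:,240:]=0
c=max(cv2.findContours(m,0,2)[0],key=cv2.contourArea)
b=cv2.boxPoints(cv2.minAreaRect(c));print(cv2.contourArea(c),b.round(1).tolist())
mo=np.array([.5885,.2015]);d=np.array([np.cos(np.radians(-15)),np.sin(np.radians(-15))]);n=np.array([-d[1],d[0]])
for p in b:
    X=ray(f,*p,.034)[:2]-mo;print("along",(X@d).round(4),"lat",(X@n).round(4))
print([proj(f,[*(mo-.058*d+y*n),.034]).round(1) for y in(.027,-.027)])
# subpixel rear edge: brightness profile along the axis at three lateral offsets
g=cv2.cvtColor(f["image"],cv2.COLOR_RGB2GRAY).astype(np.float32)
for y in(-.018,-.009,0.,.009,.018):
    s=np.arange(-.075,-.035,.0005);uv=np.array([proj(f,[*(mo+a*d+y*n),.034]) for a in s],np.float32)
    v=cv2.remap(g,uv[None,:,0],uv[None,:,1],cv2.INTER_LINEAR)[0]
    print(y,"edge at",s[np.argmax(np.diff(cv2.GaussianBlur(v[None],(5,1),0)[0]))],v[::10].round())
E
```

```text
657.0 [[162.3000030517578, 197.10000610351562], [171.0, 171.0], [196.5, 179.5], [187.8000030517578, 205.60000610351562]]
along -0.0582 lat 0.0265
along 0.0 lat 0.0311
along 0.0006 lat -0.0261
along -0.0574 lat -0.0299
[array([162.1, 196.9]), array([186.4, 205.4])]
-0.018 edge at -0.05899999999999998 [ 85.  77.  56.  76. 212. 217. 216. 217.]
-0.009 edge at -0.05799999999999998 [ 81.  79.  55.  81. 211. 217. 217. 217.]
0.0 edge at -0.05899999999999998 [ 75.  64.  46.  65. 213. 217. 216. 216.]
0.009 edge at -0.05849999999999998 [ 86.  79.  56.  81. 210. 217. 217. 217.]
0.018 edge at -0.05849999999999998 [ 82.  82.  82.  96. 213. 217. 217. 217.]
```

From above, the card's rear edge is 58.5 mm in front of the mouth; fully home is 58 mm. That agrees with the stop I felt, so I'm handing in.

```bash
python3 -c "
from bench import robot
print(robot.close_job())"
```

```text
the job is handed in; nothing more can be done
None
```

The key card is fully home in the terminal slot and released; it met the stop at about 7 N, the bystanders I could see in the last pictures had not moved, and I handed the job in at about 20.5 s (no verdict was shown).

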